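# Hang the offset carrier plate level on the spring-catch rod

### The arm

A 7-joint arm with a two-finger parallel gripper is mounted at the origin on a cart in front of the work surface, level with it; the furniture and walls round the work are solid. World frame = base frame: x ahead of the robot, y to its left, z up, the work surface at z = 0. Lengths are in m, angles in rad, forces in N, time in s.
With the tool pointing down it reaches from about 0.4 to 0.875 m from the base axis. Payload 19.3 kg.
Tool frame: the origin (TCP) lies at the very end of the fingers, on their centre line; the grasp point (between the pads) lies 19 mm behind it; z points along the fingers, y is the direction in which the jaws open and shut (so a half turn about z gives the same grasp; the last joint's range is limited). The gripper opens to 85 mm and grips with 20 to 120 N. Pads are 22 mm wide; open, the fingers measure 114 mm over their backs; the gripper's body (76 mm by 85 mm) begins 54 mm behind the grasp point. The pads swing forward as they close: fully open they stand 13 mm farther back than shut.
Start: joints at [-1.269, 0.521, -0.036, 1.599, 0.021, 1.021, -0.113], TCP at [0.227, 0.582, 0.231] pointing down, gripper open.
Joint ranges: [-2.91, 2.91], [-0.3, 2.13], [-1.5, 1.42], [0.17, 2.43], [-1.26, 4.41], [0.16, 1.93], [-2.52, 2.52]. Speed limits (rad/s): [1.89, 1.89, 2.39, 2.39, 3.01, 3.01, 3.01].

### API

Orientations are given as [roll, pitch, yaw] about the fixed x, y, z axes, in that order (R = Rz(yaw) Ry(pitch) Rx(roll)).
In Python, from workcell import bot, grab_frame, calibration, workorder gives the robot as it stands.
- The arm moves only by the tool move_arm, never from a script. Its arguments are lists of equal length, an entry for each row: "jaw": the closure in counts, from 0 (fully open) to 255 (shut); "dp": the shift along the tool's x, y, z in units of 800 mm (1.0 is 800 mm), a list of three; "rotation": the turn, a rotation vector about the tool's x, y, z in units of pi rad (1.0 is pi rad), a list of three. In form: {"jaw": [jaw, ...], "dp": [[dx, dy, dz], ...], "rotation": [[rx, ry, rz], ...]}. A call has 1 to 10 rows; each row shifts and turns the commanded pose from where the row before left it, along the tool's axes as they then stand; what a row does not reach is not made up. A row lasts 1/8 s, in which the tool goes at most 62.5 mm and 10.7 degrees, less where a joint would pass 70% of its speed; a pose out of reach is approached as far as the arm can. A call with a number of a shift or a turn outside -1 to 1 is refused whole. A call with a gripper value outside its range is refused whole. The fingers move at their own pace and stop on an object; "squeeze" is the grip in N (left out, the last holds). Time passes only in rows, so rows that do not move let the fingers close. It gives the time, the measured TCP pose, the force and the opening at its end, in the units of the state.
- bot.observe(): the state, without advancing time (a new reading comes with each control period).
- grab_frame(name): name is "side" or "top" or "wrist"; returns the picture (480x640x3 uint8, blue, green, red); there is no depth.
- calibration(name): a dict with "camera_matrix" (3x3 intrinsics, pixels), "dist" ([k1, k2, p1, p2, k3] as OpenCV has them; the pictures are not rectified), "T" (4x4, takes a point from camera to world coordinates). Camera axes: x right, y down, z forward; pixel columns grow to the right and rows downward; lengths in m; the calibration is good to about 2 mm. A picture is of the moment at which its call begins: read the wrist's pose just before it. calibration takes no time and is no camera call; for the wrist camera it gives the pose at the moment of the call.
- workorder.job_done(): hands the job in, once; it reports no verdict.
The state is a dict: "clock": time; "qpos": joint angles; "qd": joint speeds; "joint_efforts": joint torques, N m; "position": TCP position; "tool_rot": TCP orientation; "force": force on the tool from outside, world axes, zero at the start; "moment": the same for the moment, N m; "grip_width": finger opening in m.
Only numpy, scipy, OpenCV 4.12 (cv2) and the standard library are available. Lean on these libraries where they do the work, as an engineer would, in place of code of your own. Each camera call takes 0.05 s, during which the arm holds its last target. There are 200 camera calls.

### The job

Lift the L-shaped carrier plate out of its blue rack and hang it on the rod of the stand by the one hole in its row that lets it hang level, pushed back past the red spring catch so that the catch springs up again in front of it, and let go. How high the rod's post has been set is not known exactly, so feel or look for it, be gentle, and never force the plate against the stand. Leave the rolls and the thermometer where they lie.

Things in the scene. Friction and masses are not known exactly. Their poses are not given: they have to be found in the camera images.
- plate: loose L-shaped carrier plate standing upright in the rack, about 0.39 kg (up to a quarter more or less, evenly scaled). Origin: middle of the thickness at the underside, z up, x = the plate's normal, y = its width. Front and back are alike. Pinch it across its 6 mm thickness at the top edge, above the holes. It is made of a strip, a leg and a foot bar (see their points)
- plate_center (a point): middle of the plate's overall outline, at y = -5 mm, z = 83 mm (half-way up) in the plate's frame, same axes. The outline is 18 x 150 x 166 mm
- strip (a point): centre of the plate's strip: aluminium, 6 mm thick, y -80 to +70 mm and z 110 to 166 mm in the plate's frame, about 0.13 kg, with a row of five holes. Its lower edge is bare from y = -80 to +20 mm
- leg (a point): centre of the plate's leg: aluminium, 6 mm thick, hanging from one end of the strip, y +20 to +70 mm and z 0 to 110 mm in the plate's frame, about 0.09 kg
- foot (a point): centre of the dark steel foot bar at the bottom of the leg: 18 mm thick (x -9 to +9 mm), y +20 to +70 mm and z 0 to 24 mm in the plate's frame, about 0.17 kg
- hole_a (a point): centre of hole a of the plate, 13 mm across, at y = -43.7 mm, z = 130 mm in the plate's frame (36 mm below the top edge, 20 mm above the strip's lower edge)
- hole_b (a point): centre of hole b of the plate, 13 mm across, at y = -19.7 mm, z = 130 mm in the plate's frame (36 mm below the top edge, 20 mm above the strip's lower edge)
- hole_c (a point): centre of hole c of the plate, 13 mm across, at y = +4.3 mm, z = 130 mm in the plate's frame (36 mm below the top edge, 20 mm above the strip's lower edge)
- hole_d (a point): centre of hole d of the plate, 13 mm across, at y = +28.3 mm, z = 130 mm in the plate's frame (36 mm below the top edge, 20 mm above the strip's lower edge)
- hole_e (a point): centre of hole e of the plate, 13 mm across, at y = +52.3 mm, z = 130 mm in the plate's frame (36 mm below the top edge, 20 mm above the strip's lower edge)
- rack: fixed blue base, 80 x 190 x 8 mm, with a black pocket for the plate's foot bar (2 to 3 mm of play, walls 16 mm high) and a black forked post that steadies the strip at y = -66 mm (129 mm high over the table). Lift the plate straight up out of it, at least 30 mm. Origin under the rack at the plate's x, y, same axes; the plate stands 8 mm above the table
- stand: fixed stand: round grey foot 90 mm across, vertical telescopic post at most 32 mm across. Origin on the post's axis at the table. From the post's top a level steel rod runs along the stand's -x axis, towards the robot (see rod_line). A hung plate lies across the rod, its normal along the stand's x; its middle belongs between x = -46 mm (just behind the catch) and x = -15 mm (at the collar)
- rod_line (a point): point on the table straight below the rod's blunt tip (stand x = -78 mm, y = 0). The rod is 8.5 mm across; a collar 22 mm across begins at stand x = -18 mm. The post is locked so that the rod's axis is 155 to 200 mm above the table; this height is NOT reported: feel it, e.g. by lowering the strip's bare edge gently on the rod's first 12 mm, or see it. The post's top is 6 mm above the rod's axis
- bag_easel: fixed sheet-metal easel with a sloping back that stands on the table between the rack and the stand, footprint about 140 x 140 mm, 180 mm high, origin under its middle: carry the plate over it or round its front
- catch (a joint): red spring catch in the rod's top, rad: 0 = up, 0.6 = pressed flat. Pivot at stand x = -64 mm; it slants up and back like a barb, its end at x = -49 mm and 9 mm above the rod (x = -46 mm when flat). A plate threaded on the rod and pushed towards the post presses it down with about 3 to 10 N; it springs up once the plate is past, which then cannot come back
- label_roll: white label roll, 68 mm across, 50 mm high, origin at the centre of its underside; not to be moved
- tape_roll: red tape roll, 92 mm across, 19 mm high, origin at the centre of its underside; not to be moved
- thermometer: yellow hand-held thermometer, 140 x 68 x 23 mm, lying, origin at the centre of its underside; not to be moved

How it is judged:
By the outcome, as a careful person would: the job done as asked, in the order asked, and still so for the second after the job is handed in, with the robot touching nothing.
It also fails if it takes over 59 s, if anything falls off the work surface, if the arm or the gripper's body presses on something with over 40 N, if the wrist force passes 120 N, or if a joint passes its speed limit or range.

## Working session

There is one attempt and no reset: what is moved stays moved. The work goes in short steps, Python scripts to look and compute and a tool call to move; the robot and the scene stay as the last step left them, time stands still between calls to the robot, and variables do not carry over. Pictures are saved under pics/ and viewed, about 8 in all and at most 12, crops included, and the job is handed in when it is done.

Besides the shell and the picture viewer there is one more tool, called after "Emit:" as name(argument=value, ...) on one line, values as JSON. move_arm: Moves the arm, as the interface text tells. Shifts and turns lie within -1 to 1; 1 stands for 800 mm of shift or pi rad of turn. Its arguments: {"type":"object","properties":{"jaw":{"type":"array","items":{"type":"number"}},"dp":{"type":"array","items":{"type":"array","items":{"type":"number","minimum":-1,"maximum":1}}},"rotation":{"type":"array","items":{"type":"array","items":{"type":"number","minimum":-1,"maximum":1}}},"squeeze":{"type":"number"}},"required":["jaw","dp","rotation"]}

```bash
mkdir -p pics; ls; python3 - <<'E'
from workcell import bot, grab_frame, calibration
import cv2,numpy as np
print(bot.observe())
for n in ("side","top"):
    f=grab_frame(n); cv2.imwrite(f"pics/{n}0.png",f); c=calibration(n); print(n,c)
print(calibration("wrist"))
E
```

```text
pics
{'clock': 0.0, 'qpos': array([-1.26918872,  0.5220086 , -0.03630679,  1.59999534,  0.02117803,
        1.02110746, -0.11277137]), 'qd': array([-0.00099157,  0.00154865, -0.00040695,  0.00207213,  0.00019116,
       -0.00021232,  0.00052007]), 'joint_efforts': array([-1.20823803e-03, -9.27109838e+01,  1.97935246e+00, -3.69927871e+01,
        1.78014860e-02,  8.36507214e-03, -2.87184992e-05]), 'position': array([0.22698048, 0.5819664 , 0.23073387]), 'tool_rot': array([-3.14046043e+00,  7.28029948e-05,  2.76977417e+00]), 'force': array([0.86072541, 0.77786173, 0.41576686]), 'moment': array([-0.04357563, -0.0350892 ,  0.0087669 ]), 'grip_width': 0.08510734372989456}
side {'camera_matrix': array([[554.61641062,   0.        , 326.3642537 ],
       [  0.        , 554.61641062, 239.34098161],
       [  0.        ,   0.        ,   1.        ]]), 'dist': array([-0.01972993,  0.        ,  0.        ,  0.        ,  0.        ]), 'T': array([[ 0.99943506, -0.01177197,  0.03147987,  0.41432155],
       [-0.03301607, -0.51904543,  0.85410876, -1.25433365],
       [ 0.00628494, -0.85466558, -0.
[... 493 characters left out ...]
 -0.13381412, -0.99087623,  1.46107662],
       [ 0.        ,  0.        ,  0.        ,  1.        ]])}
{'camera_matrix': array([[395.50158573,   0.        , 324.01712455],
       [  0.        , 395.50158573, 245.61984828],
       [  0.        ,   0.        ,   1.        ]]), 'dist': array([-0.0003164,  0.       ,  0.       ,  0.       ,  0.       ]), 'T': array([[ 3.62826117e-01,  8.82037153e-01,  3.00612158e-01,
         1.50014449e-01],
       [ 9.31856340e-01, -3.43087331e-01, -1.18045940e-01,
         6.13067006e-01],
       [-9.84681750e-04,  3.22957496e-01, -9.46412958e-01,
         3.74541971e-01],
       [ 0.00000000e+00,  0.00000000e+00,  0.00000000e+00,
         1.00000000e+00]])}
```

View pics/side0.png

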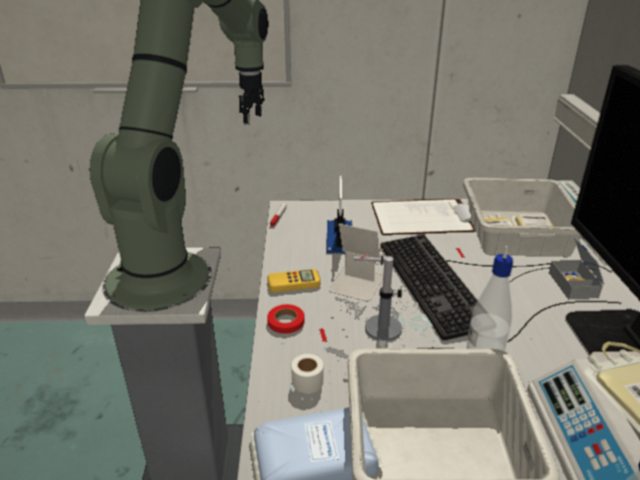

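View pics/top0.png

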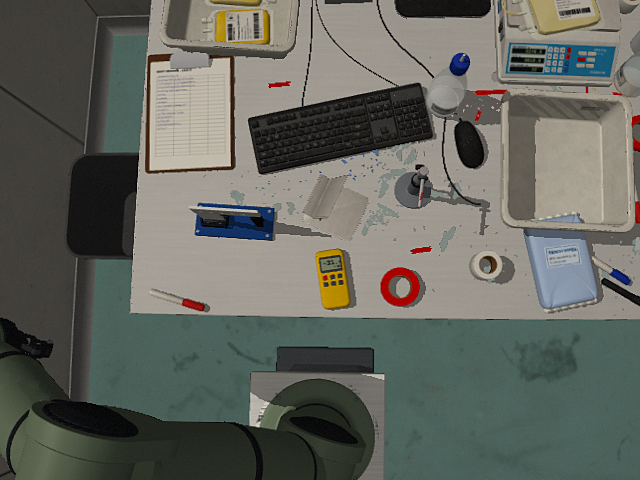

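The side view shows the stand's post near (385,300), with the red catch near (360,257) and the rack near (340,235). The top view shows the rack near (235,222) and the stand near (415,190). I'll enlarge both.

```bash
python3 - <<'E'
import cv2,numpy as np
t=cv2.imread("pics/top0.png"); s=cv2.imread("pics/side0.png")
def crop(im,x,y,w,h,k,W,H):
    c=cv2.resize(im[y:y+h,x:x+w],None,fx=k,fy=k,interpolation=cv2.INTER_CUBIC)
    for i in range(0,w,10):
        cv2.line(c,(i*k,0),(i*k,6 if (x+i)%50 else 14),(0,0,255),1)
        if (x+i)%20==0: cv2.putText(c,str(x+i),(i*k,24),0,.35,(0,0,255),1)
    for i in range(0,h,10):
        cv2.line(c,(0,i*k),(6,i*k),(0,0,255),1)
        if (y+i)%20==0: cv2.putText(c,str(y+i),(8,i*k+4),0,.35,(0,0,255),1)
    return c
a=crop(t,180,190,100,60,4,0,0); b=crop(t,380,150,100,80,4,0,0)
c=crop(s,310,170,100,70,4,0,0); d=crop(s,330,240,100,70,4,0,0)
L=np.vstack([a,b]);R=np.vstack([c,d])
cv2.imwrite("pics/c1.png",np.hstack([L,R]))
E
```

```text
(no output)
```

View pics/c1.png

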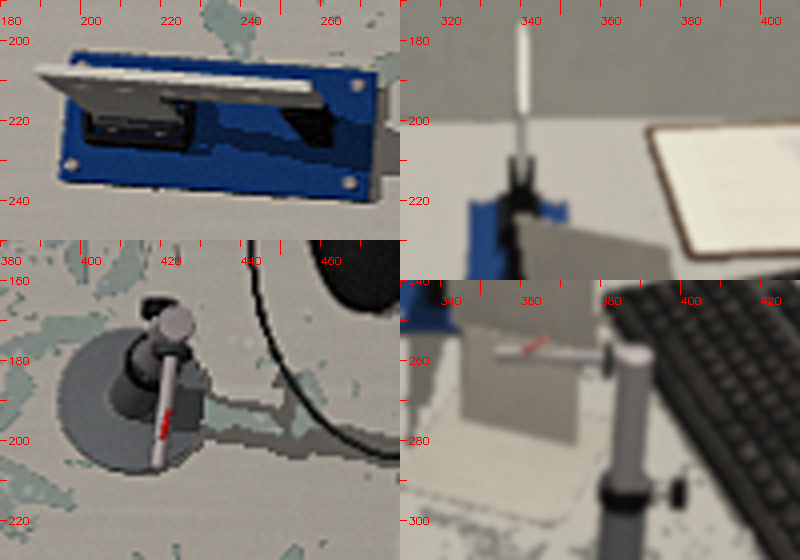

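```bash
cat > h.py <<'E'
import numpy as np, cv2
from workcell import bot, grab_frame, calibration
def ray(c,uv):
    p=cv2.undistortPoints(np.array([[uv]],float),c["camera_matrix"],c["dist"])[0,0]
    T=c["T"]; d=T[:3,:3]@np.array([p[0],p[1],1.]); return T[:3,3],d
def onz(c,uv,z):
    o,d=ray(c,uv); return o+d*(z-o[2])/d[2]
def tri(c1,u1,c2,u2):
    o1,d1=ray(c1,u1);o2,d2=ray(c2,u2)
    s=np.linalg.lstsq(np.c_[d1,-d2],o2-o1,rcond=None)[0]
    a=o1+d1*s[0];b=o2+d2*s[1]; return (a+b)/2,np.linalg.norm(a-b)
E
python3 - <<'E'
from h import *
np.set_printoptions(precision=4,suppress=True)
t=calibration("top");s=calibration("side")
P=[onz(t,u,.008) for u in [(198.2,203),(274.2,207.8),(273.2,240.5),(195,235.8)]]
print("rack",*P,"c",np.mean(P,0)); print([np.linalg.norm(P[i]-P[(i+1)%4]) for i in range(4)])
print([np.arctan2(*(P[0]-P[1])[:2]),np.arctan2(*(P[3]-P[2])[:2])])
a,b=onz(t,(189.8,207.8),.174),onz(t,(259.2,211.7),.174); print("plate top",a,b,np.linalg.norm(a-b),np.arctan2(*(a-b)[:2]))
print("foot",onz(t,(412.8,190),.008))
print("tip",tri(t,(420,206.5),s,(354.3,258.5)))
print("top",tri(t,(424,171),s,(389,257.5)))
for z in (.16,.17,.18,.19,.2):
    print(z,onz(t,(420,206.5),z),onz(t,(424,171.3),z+.006),onz(s,(354.3,258.5),z),onz(s,(389,258),z+.006))
E
```

```text
rack [0.552  0.2985 0.008 ] [0.5421 0.1116 0.008 ] [0.4622 0.1118 0.008 ] [0.4711 0.3027 0.008 ] c [0.5068 0.2062 0.008 ]
[np.float64(0.1872055276437158), np.float64(0.0798881518440239), np.float64(0.1911450211004744), np.float64(0.0810158444054889)]
[np.float64(0.052890532094581236), np.float64(0.046460687126652064)]
plate top [0.5105 0.2768 0.174 ] [0.5036 0.1254 0.174 ] 0.15161745505756155 0.04555482129235174
foot [ 0.5903 -0.2241  0.008 ]
tip (array([ 0.5152, -0.2161,  0.1987]), np.float64(0.0008863498108900391))
top (array([ 0.5911, -0.2243,  0.2053]), np.float64(0.002523604592269638))
0.16 [ 0.5218 -0.2212  0.16  ] [ 0.5987 -0.2297  0.166 ] [ 0.5214 -0.1571  0.16  ] [ 0.6025 -0.166   0.166 ]
0.17 [ 0.52   -0.2199  0.17  ] [ 0.5963 -0.2283  0.176 ] [ 0.5199 -0.1723  0.17  ] [ 0.5998 -0.1812  0.176 ]
0.18 [ 0.5182 -0.2186  0.18  ] [ 0.5938 -0.2269  0.186 ] [ 0.5184 -0.1875  0.18  ] [ 0.5972 -0.1964  0.186 ]
0.19 [ 0.5163 -0.2172  0.19  ] [ 0.5914 -0.2255  0.196 ] [ 0.5169 -0.2027  0.19  ] [ 0.5946 -0.2117  0.196 ]
0.2 [ 0.5145 -0.2159  0.2   ] [ 0.589  -0.2241  0.206 ] [ 0.5154 -0.2179  0.2   ] [ 0.5919 -0.2269  0.206 ]
```

The measurements agree with the given sizes:
- **Plate:** top length 0.1516 m and yaw about -0.047.
- **Stand:** at (0.5905, -0.224), yaw about -0.107, with the rod axis near z = 0.199.
- **Hole:** the centre of mass is at y = 28.3 mm, so hole d is the one that hangs level.

I'm moving over the plate.

Emit:
move_arm(jaw=[0,0,0,0,0,0,0,0,0,0], dp=[[-0.0496,-0.0309,-0.0036],[-0.0496,-0.0309,-0.0036],[-0.0496,-0.0309,-0.0036],[-0.0496,-0.0309,-0.0036],[-0.0496,-0.0309,-0.0036],[-0.0496,-0.0309,-0.0036],[-0.0496,-0.0309,-0.0036],[-0.0496,-0.0309,-0.0036],[-0.0496,-0.0309,-0.0036],[-0.0496,-0.0309,-0.0036]], rotation=[[0,0,0],[0,0,0],[0,0,0],[0,0,0],[0,0,0],[0,0,0],[0,0,0],[0,0,0],[0,0,0],[0,0,0]])

```text
clock: 1.35
position: [0.5076, 0.2065, 0.2601]
tool_rot: [-3.141, -0.0, 2.77]
force: [1.4, 1.1, 0.3]
grip_width: 0.0859
```

Emit:
move_arm(jaw=[0,0,0,0,0,0,0,0], dp=[[0,0,0],[0,0,0],[0,0,0],[0,0,0],[0,0,0],[0,0,0],[0,0,0],[0,0,0]], rotation=[[0,0,0.0567],[0,0,0.0567],[0,0,0.0567],[0,0,0.0567],[0,0,0.0567],[0,0,0.0567],[0,0,0.0567],[0,0,0]])

```text
clock: 2.35
position: [0.5067, 0.2079, 0.2599]
tool_rot: [-3.141, 0.001, 1.524]
force: [-0.4, 0.3, -0.3]
grip_width: 0.0857
```

```bash
python3 - <<'E'
from h import *
o=bot.observe(); print(o["position"],o["tool_rot"],o["qpos"]); c=calibration("wrist")
cv2.imwrite("pics/w1.png",grab_frame("wrist")); print(c["T"])
def px(p):
    T=np.linalg.inv(c["T"]); q=T[:3,:3]@np.array(p)+T[:3,3]
    return cv2.projectPoints(q[None],np.zeros(3),np.zeros(3),c["camera_matrix"],c["dist"])[0].ravel()
u=np.array([.047,.999])
for y in (-.08,.07): print(px([*(np.array([.5073,.2061])+u*y),.174]))
E
```

```text
[0.50674164 0.20794565 0.25987209] [-3.14130742e+00  5.25543067e-04  1.52408905e+00] [-0.76708499  0.38626567  0.36122999  1.78652096 -0.15872341  0.99780895
 -0.39051213]
[[ 9.98930244e-01 -4.35433753e-02 -1.55673384e-02  5.11279161e-01]
 [-4.62380528e-02 -9.45195546e-01 -3.23214206e-01  2.91856734e-01]
 [-6.40341442e-04  3.23588249e-01 -9.46197778e-01  4.03567676e-01]
 [ 0.00000000e+00  0.00000000e+00  0.00000000e+00  1.00000000e+00]]
[324.12908976 366.28556022]
[324.35575516 140.14680527]
```

View pics/w1.png

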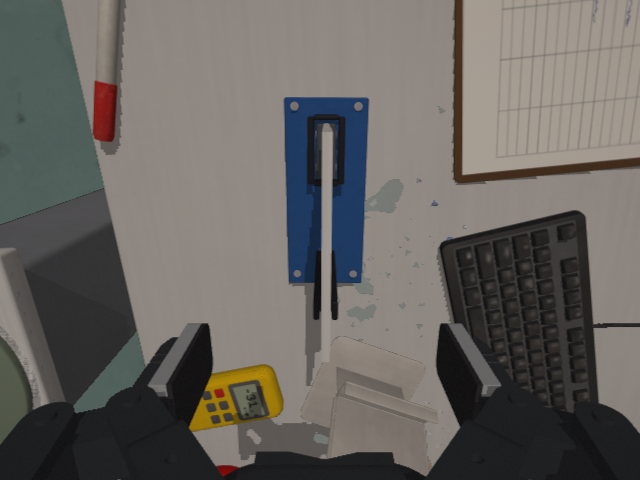

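The strip's top edge runs from about (327,140) to (325,362), within 1 mm of the prediction. Next I descend and grip.

Emit:
move_arm(jaw=[0,0,0,0,0,255,255,255,255,255], dp=[[0,0.00125,0.035],[0,0,0.035],[0,0,0.035],[0,0,0.035],[0,0,0],[0,0,0],[0,0,0],[0,0,0],[0,0,0],[0,0,0]], rotation=[[0,0,0],[0,0,0],[0,0,0],[0,0,0],[0,0,0],[0,0,0],[0,0,0],[0,0,0],[0,0,0],[0,0,0]], squeeze=70)

```text
clock: 3.65
position: [0.5082, 0.2078, 0.1485]
tool_rot: [3.141, -0.0, 1.523]
force: [-0.4, 0.2, 6.4]
grip_width: 0.0048
```

Emit:
move_arm(jaw=[255,255,255,255,255], dp=[[0,0,0],[0,0,0],[0,0,0],[0,0,0],[0,0,0]], rotation=[[0,0,0],[0,0,0],[0,0,0],[0,0,0],[0,0,0]])

```text
clock: 4.28
position: [0.5082, 0.2078, 0.1485]
tool_rot: [3.141, -0.0, 1.523]
force: [0.1, -1.2, 6.3]
grip_width: 0.0045
```

Emit:
move_arm(jaw=[255,255,255,255,255,255,255,255,255,255], dp=[[0,0,-0.01],[0,0,-0.01],[0,0,-0.015],[0,0,-0.02],[0,0,-0.04],[0,0,-0.05],[0,0,-0.05],[0,0,-0.04],[0,0,-0.03],[0,0,0]], rotation=[[0,0,0],[0,0,0],[0,0,0],[0,0,0],[0,0,0],[0,0,0],[0,0,0],[0,0,0],[0,0,0],[0,0,0]])

```text
clock: 5.52
position: [0.5084, 0.2078, 0.362]
tool_rot: [3.139, -0.002, 1.523]
force: [1.0, -0.5, -4.9]
grip_width: 0.0048
```

Emit:
move_arm(jaw=[255,255,255,255,255,255,255,255,255,255], dp=[[-0.03,0.004,0],[-0.05,0.004,0],[-0.06,0.004,0],[-0.065,0.004,0],[-0.065,0.004,0],[-0.065,0.004,0],[-0.065,0.004,0],[-0.06,0.004,0],[-0.045,0.004,0],[-0.024,0.004,0]], rotation=[[0,0,0],[0,0,0],[0,0,0],[0,0,0],[0,0,0],[0,0,0],[0,0,0],[0,0,0],[0,0,0],[0,0,0]])

```text
clock: 6.78
position: [0.5188, -0.2185, 0.3592]
tool_rot: [-3.14, 0.0, 1.521]
force: [0.1, -0.1, -3.4]
grip_width: 0.0046
```

Emit:
move_arm(jaw=[255,255,255,255,255], dp=[[0,0,0],[0,0,0.04],[0,0,0.05],[0,0,0.035],[0,0,0]], rotation=[[0,0,0.0188],[0,0,0],[0,0,0],[0,0,0],[0,0,0]])

```text
clock: 7.4
position: [0.5183, -0.2161, 0.2581]
tool_rot: [-3.137, -0.0, 1.464]
force: [0.1, 0.8, -3.1]
grip_width: 0.0045
```

```bash
python3 - <<'E'
from h import *
o=bot.observe(); print(o["position"],o["tool_rot"],o["force"],o["moment"]); c=calibration("wrist"); print(c["T"])
w=grab_frame("wrist"); cv2.imwrite("pics/w2.png",w)
s=grab_frame("side"); cv2.imwrite("pics/s2.png",s); t=grab_frame("top"); cv2.imwrite("pics/t2.png",t)
k=4
a=cv2.resize(s[200:320,310:410],None,fx=4,fy=4,interpolation=2)
b=cv2.resize(t[150:250,370:470],None,fx=4,fy=4,interpolation=2)
b=cv2.copyMakeBorder(b,0,80,0,0,0)
cv2.imwrite("pics/c2.png",np.hstack([a,b]))
E
```

```text
[ 0.51833483 -0.2160514   0.25808676] [-3.13736919e+00 -2.73382907e-04  1.46353659e+00] [ 0.07661693  0.77931437 -3.05952991] [-0.04951363  0.02931819 -0.00890031]
[[ 0.99430127 -0.09934925 -0.03866144  0.52844426]
 [-0.1065098  -0.94122607 -0.32054507 -0.13265818]
 [-0.00454325  0.32283619 -0.94644395  0.40185774]
 [ 0.          0.          0.          1.        ]]
```

View pics/w2.png

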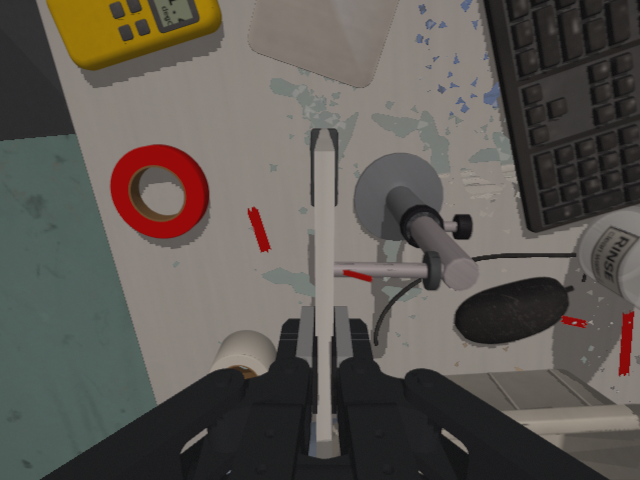

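View pics/c2.png

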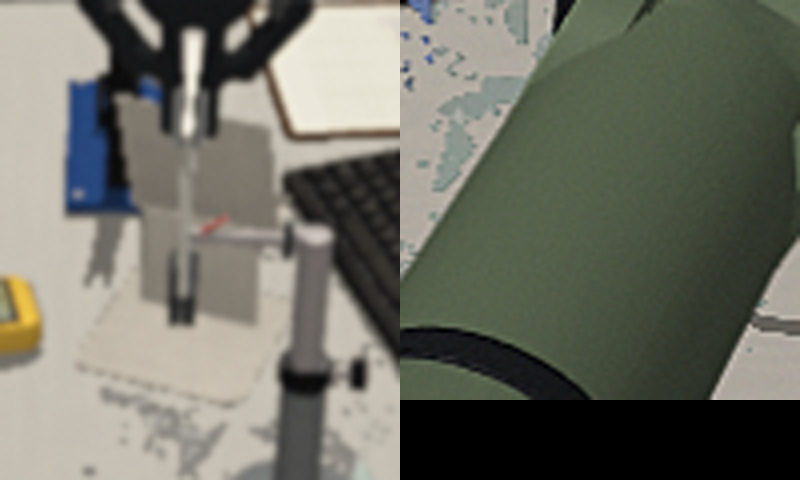

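The wrist view shows the plate edge-on at column 324. The rod axis is at row ~269, from about x = 335 to the collar at (432,270), and the post top is at (460,273). The rod is parallel to the jaw axis. I'll convert these to plate coordinates.

```bash
python3 - <<'E'
from h import *
np.set_printoptions(precision=4,suppress=True)
w=cv2.imread("pics/w2.png")
cv2.imwrite("pics/c3.png",np.hstack([cv2.resize(w[245:300,315:480],None,fx=4,fy=4,interpolation=2)]))
T=np.array([[0.99430127,-0.09934925,-0.03866144,0.52844426],[-0.1065098,-0.94122607,-0.32054507,-0.13265818],[-0.00454325,0.32283619,-0.94644395,0.40185774],[0,0,0,1]])
c=dict(calibration("wrist"),T=T)
tcp=np.array([.51833,-.21605]);yaw=1.46354
ex=np.array([np.cos(yaw),np.sin(yaw)]);ey=np.array([np.sin(yaw),-np.cos(yaw)])
def rel(uv,z):
    p=onz(c,uv,z); d=p[:2]-tcp; return p,"plate y (TCP=+2ish) %.4f  normal %.4f"%(d@ex,d@ey)
for z in (.195,.199,.203):
    print(z,rel((345,269),z),rel((400,269.5),z),rel((460,273),z+.006))
print("plate ends",rel((324,150),.2835),rel((323,441),.2835))
E
```

```text
0.195 (array([ 0.5303, -0.2178,  0.195 ]), 'plate y (TCP=+2ish) -0.0005  normal 0.0121') (array([ 0.5611, -0.2214,  0.195 ]), 'plate y (TCP=+2ish) -0.0007  normal 0.0431') (array([ 0.5927, -0.2243,  0.201 ]), 'plate y (TCP=+2ish) -0.0002  normal 0.0749')
0.199 (array([ 0.5302, -0.2162,  0.199 ]), 'plate y (TCP=+2ish) 0.0012  normal 0.0119') (array([ 0.5604, -0.2196,  0.199 ]), 'plate y (TCP=+2ish) 0.0009  normal 0.0423') (array([ 0.5915, -0.2225,  0.205 ]), 'plate y (TCP=+2ish) 0.0014  normal 0.0734')
0.203 (array([ 0.5302, -0.2145,  0.203 ]), 'plate y (TCP=+2ish) 0.0028  normal 0.0116') (array([ 0.5598, -0.2179,  0.203 ]), 'plate y (TCP=+2ish) 0.0026  normal 0.0414') (array([ 0.5902, -0.2206,  0.209 ]), 'plate y (TCP=+2ish) 0.0031  normal 0.0719')
plate ends (array([ 0.5267, -0.1434,  0.2835]), 'plate y (TCP=+2ish) 0.0731  normal 0.0006') (array([ 0.5149, -0.2508,  0.2835]), 'plate y (TCP=+2ish) -0.0349  normal 0.0003')
```

View pics/c3.png

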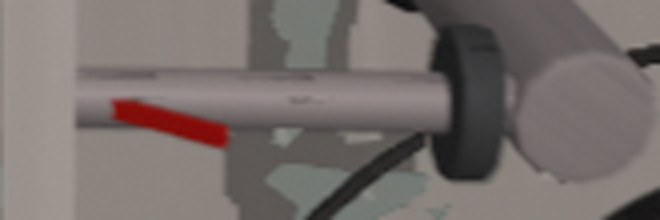

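```bash
python3 - <<'E'
import cv2
w=cv2.imread("pics/w2.png"); g=cv2.cvtColor(w,6)
print(g[120:190:2,324]); print(g[150:156,308:342])
cv2.imwrite("pics/c4.png",cv2.resize(w[115:195,290:370],None,fx=7,fy=7,interpolation=2))
E
```

```text
[125 120 120 120 117 124 126 126 127 125 124 123 124 125 126 125 146 147
 146 146 147 146 147 147 147 147 147 147 148 148 147 148 148 147 147]
[[135 114  71  47  52  63 102 124 125 125 125 125 126 125 125 125 125 125
  125 125 125 125 125 125 125 125 102  59  52  55  95 121 121 121]
 [135 122  84  47  51  67 114 140 140 140 139 139 138 137 138 139 140 140
  141 140 141 142 142 142 142 142 118  69  52  56  96 120 121 120]
 [135 123  86  47  52  70 121 147 147 146 145 146 146 145 144 146 146 147
  148 148 150 149 150 150 150 150 124  70  52  56  95 121 120 121]
 [135 123  85  46  51  68 119 147 147 146 146 146 146 144 145 146 146 148
  149 150 150 151 151 151 152 151 125  69  52  55  95 120 120 120]
 [135 126  90  46  51  67 120 148 148 147 146 146 146 145 146 146 147 147
  149 150 151 150 151 151 151 152 124  69  52  55  95 120 120 120]
 [135 126  90  47  50  66 120 148 147 146 146 146 146 145 145 146 147 148
  149 150 150 150 151 151 151 152 124  70  52  54  95 120 121 120]]
```

View pics/c4.png

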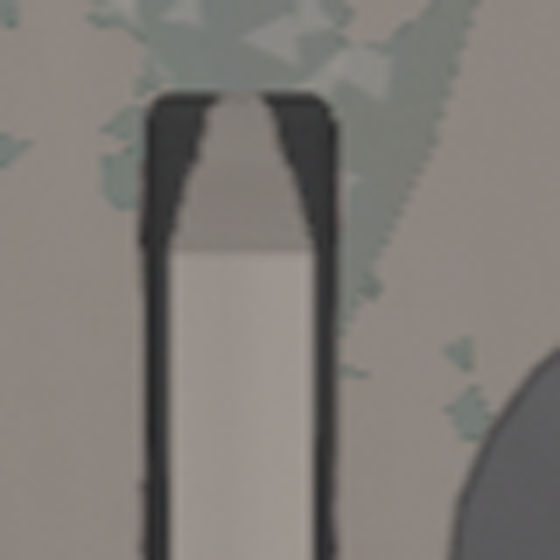

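```bash
python3 - <<'E'
from h import *
np.set_printoptions(precision=4,suppress=True)
g=cv2.cvtColor(cv2.imread("pics/w1.png"),6)
print(g[115:160,327]); print(g[352:372,325])
T=np.array([[0.99430127,-0.09934925,-0.03866144,0.52844426],[-0.1065098,-0.94122607,-0.32054507,-0.13265818],[-0.00454325,0.32283619,-0.94644395,0.40185774],[0,0,0,1]])
c=dict(calibration("wrist"),T=T)
tcp=np.array([.51833,-.21605]);yaw=1.46354
ex=np.array([np.cos(yaw),np.sin(yaw)])
for uv,z in [((324,150.8),.2835),((324,150.8),.281),((324,128.5),.1176)]: print(z,(onz(c,uv,z)[:2]-tcp)@ex)
T1=np.array([[ 9.98930244e-01,-4.35433753e-02,-1.55673384e-02,5.11279161e-01],[-4.62380528e-02,-9.45195546e-01,-3.23214206e-01,2.91856734e-01],[-6.40341442e-04,3.23588249e-01,-9.46197778e-01,4.03567676e-01],[0,0,0,1]])
c["T"]=T1
for r in (138,140,142,360,362,364): print(r,onz(c,(325,r),.174))
E
```

```text
[ 32  33  30  25  18  36  38  38 104 124 126 127 127 124 124 126 126 147
 150 149 149 149 149 149 149 150 149 148 149 150 150 150 149 150 150 150
 150 150 149 150 150 150 150 151 151]
[147 148 147 147 147 146 146 146 146 144 130 129 128 128 128 128 128 128
 128 127]
0.2835 0.07290575775234105
0.281 0.07267151884370528
0.1176 0.07238521665872812
138 [0.511  0.2772 0.174 ]
140 [0.511  0.2761 0.174 ]
142 [0.5109 0.275  0.174 ]
360 [0.5044 0.1312 0.174 ]
362 [0.5043 0.1296 0.174 ]
364 [0.5042 0.128  0.174 ]
```

The wrist camera consistently puts the plate's end 72.7 mm from the TCP, so I gripped at plate y ≈ -2.7 mm. The rod lies at plate y ≈ -1.5, and the plate is at stand x ≈ -73. I'm lowering gently to feel the rod.

Emit:
move_arm(jaw=[255,255,255,255,255], dp=[[0,0,0.009],[0,0,0.009],[0,0,0.005],[0,0,0],[0,0,0]], rotation=[[0,0,0],[0,0,0],[0,0,0],[0,0,0],[0,0,0]])

```text
clock: 8.18
position: [0.5197, -0.2166, 0.2418]
tool_rot: [3.141, 0.0, 1.464]
force: [0.1, 0.4, -3.5]
grip_width: 0.0042
```

Emit:
move_arm(jaw=[255,255,255,255], dp=[[0,0,0.001],[0,0,0.001],[0,0,0.001],[0,0,0]], rotation=[[0,0,0],[0,0,0],[0,0,0],[0,0,0]])

```text
clock: 8.68
position: [0.5196, -0.2165, 0.2393]
tool_rot: [-3.141, -0.0, 1.464]
force: [-0.5, -0.8, -3.0]
grip_width: 0.0047
```

Emit:
move_arm(jaw=[255,255,255], dp=[[0,0,0.001],[0,0,0.001],[0,0,0]], rotation=[[0,0,0],[0,0,0],[0,0,0]])

```text
clock: 9.05
position: [0.5196, -0.2165, 0.2376]
tool_rot: [-3.142, 0.0, 1.464]
force: [0.6, 0.6, -4.3]
grip_width: 0.0045
```

Emit:
move_arm(jaw=[255,255,255], dp=[[0,0,0.001],[0,0,0.001],[0,0,0]], rotation=[[0,0,0],[0,0,0],[0,0,0]])

```text
clock: 9.43
position: [0.5196, -0.2165, 0.236]
tool_rot: [-3.141, 0.0, 1.464]
force: [0.1, 0.7, -2.5]
grip_width: 0.0047
```

Emit:
move_arm(jaw=[255,255,255], dp=[[0,0,0.0008],[0,0,0],[0,0,0]], rotation=[[0,0,0],[0,0,0],[0,0,0]])

```text
clock: 9.8
position: [0.5196, -0.2165, 0.2355]
tool_rot: [3.142, 0.0, 1.464]
force: [-0.0, 0.5, -2.8]
grip_width: 0.0048
```

Emit:
move_arm(jaw=[255,255,255], dp=[[0,0,0.0008],[0,0,0],[0,0,0]], rotation=[[0,0,0],[0,0,0],[0,0,0]])

```text
clock: 10.18
position: [0.5196, -0.2165, 0.2348]
tool_rot: [3.142, 0.0, 1.464]
force: [-0.4, 0.4, -3.3]
grip_width: 0.0046
```

Emit:
move_arm(jaw=[255,255,255], dp=[[0,0,0.0008],[0,0,0],[0,0,0]], rotation=[[0,0,0],[0,0,0],[0,0,0]])

```text
clock: 10.55
position: [0.5196, -0.2165, 0.2342]
tool_rot: [-3.142, 0.0, 1.464]
force: [-0.5, 0.1, -3.6]
grip_width: 0.0049
```

Emit:
move_arm(jaw=[255,255,255], dp=[[0,0,0.0008],[0,0,0],[0,0,0]], rotation=[[0,0,0],[0,0,0],[0,0,0]])

```text
clock: 10.92
position: [0.5196, -0.2165, 0.2336]
tool_rot: [3.142, 0.0, 1.464]
force: [0.2, -0.1, -2.9]
grip_width: 0.0046
```

Emit:
move_arm(jaw=[255,255,255], dp=[[0,0,0.0008],[0,0,0],[0,0,0]], rotation=[[0,0,0],[0,0,0],[0,0,0]])

```text
clock: 11.3
position: [0.5196, -0.2165, 0.2329]
tool_rot: [-3.142, -0.0, 1.464]
force: [0.6, -0.4, -3.9]
grip_width: 0.0048
```

Emit:
move_arm(jaw=[255,255,255], dp=[[0,0,0.0008],[0,0,0],[0,0,0]], rotation=[[0,0,0],[0,0,0],[0,0,0]])

```text
clock: 11.68
position: [0.5196, -0.2165, 0.2323]
tool_rot: [-3.142, 0.0, 1.464]
force: [0.3, 0.2, -3.4]
grip_width: 0.0048
```

Emit:
move_arm(jaw=[255,255,255], dp=[[0,0,0.0008],[0,0,0],[0,0,0]], rotation=[[0,0,0],[0,0,0],[0,0,0]])

```text
clock: 12.05
position: [0.5197, -0.2165, 0.2319]
tool_rot: [3.141, 0.0, 1.464]
force: [-2.5, -0.8, 3.8]
grip_width: 0.0045
```

Emit:
move_arm(jaw=[255,255,255], dp=[[0,0,0.0008],[0,0,0],[0,0,0]], rotation=[[0,0,0],[0,0,0],[0,0,0]])

```text
clock: 12.42
position: [0.5198, -0.2166, 0.2316]
tool_rot: [3.141, -0.0, 1.464]
force: [-3.5, 1.1, 12.1]
grip_width: 0.0045
```

Contact at TCP z ≈ 0.232, which puts the rod axis near 0.197 and agrees with the vision estimate. I'll back off, shift hole d onto the rod line, lower to TCP z ≈ 0.208 and look again.

Emit:
move_arm(jaw=[255,255,255,255,255,255,255,255], dp=[[0,0,-0.01],[0,-0.0156,0],[0,-0.0156,0],[-0.0189,0,0],[-0.0189,0,0],[0,0,0.02],[0,0,0.0195],[0,0,0]], rotation=[[0,0,0],[0,0,0],[0,0,0],[0,0,0],[0,0,0],[0,0,0],[0,0,0],[0,0,0]])

```text
clock: 13.42
position: [0.4909, -0.2432, 0.2056]
tool_rot: [-3.139, -0.001, 1.464]
force: [-0.0, 0.1, -3.1]
grip_width: 0.0047
```

Emit:
move_arm(jaw=[255,255,255], dp=[[0,0,0],[0,0,0],[0,0,0]], rotation=[[0,0,0],[0,0,0],[0,0,0]])

```text
clock: 13.8
position: [0.4918, -0.2439, 0.2077]
tool_rot: [3.141, 0.0, 1.464]
force: [-0.5, -1.1, -4.4]
grip_width: 0.0049
```

```bash
python3 - <<'E'
from h import *
o=bot.observe(); print(o["clock"],o["position"],o["tool_rot"],o["force"]); c=calibration("wrist"); print(repr(c["T"]))
w=grab_frame("wrist"); cv2.imwrite("pics/w3.png",w)
s=grab_frame("side"); cv2.imwrite("pics/s3.png",s)
np.save("T3.npy",c["T"])
a=cv2.resize(w[140:260,290:490],None,fx=4,fy=4,interpolation=2)
cv2.imwrite("pics/c5.png",a)
g=cv2.cvtColor(w,6); print([(k,g[130:170,k].tolist()) for k in (324,)])
E
```

```text
13.8 [ 0.49176023 -0.2438752   0.20772688] [3.14098186e+00 6.92864220e-05 1.46392191e+00] [-0.476301   -1.07749256 -4.40910351]
array([[ 9.94354251e-01, -1.00501747e-01, -3.40444043e-02,
         5.01157595e-01],
       [-1.06111047e-01, -9.40994294e-01, -3.21356787e-01,
        -1.60354741e-01],
       [ 2.61328371e-04,  3.23154975e-01, -9.46346022e-01,
         3.51451321e-01],
       [ 0.00000000e+00,  0.00000000e+00,  0.00000000e+00,
         1.00000000e+00]])
[(324, [122, 123, 124, 124, 124, 125, 125, 125, 123, 122, 122, 120, 122, 122, 123, 123, 122, 124, 124, 123, 123, 139, 145, 145, 145, 145, 144, 144, 144, 145, 145, 145, 145, 145, 145, 145, 145, 145, 145, 145])]
```

View pics/c5.png

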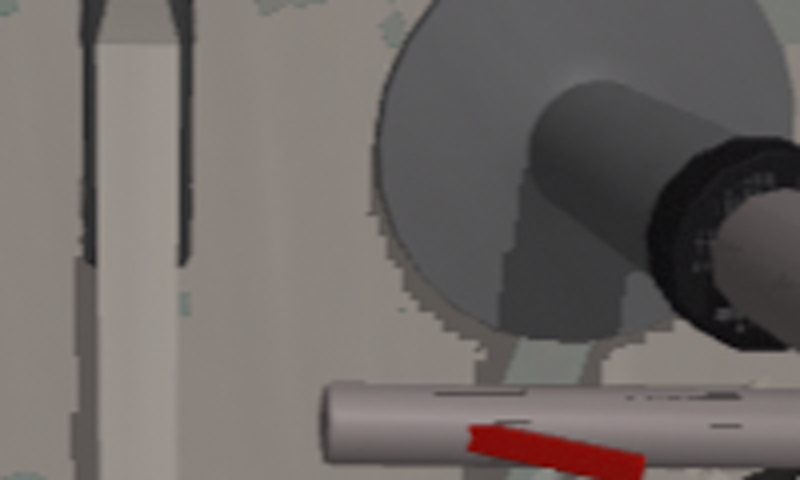

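```bash
python3 - <<'E'
from h import *
T=np.load("T3.npy"); c=dict(calibration("wrist"),T=T)
tcp=np.array([.49176,-.24388]);yaw=1.46392
ex=np.array([np.cos(yaw),np.sin(yaw)]);ey=np.array([np.sin(yaw),-np.cos(yaw)])
f=lambda uv,z:np.round([(onz(c,uv,z)[:2]-tcp)@ex*1e3,(onz(c,uv,z)[:2]-tcp)@ey*1e3],2)
for z in (.1965,.1973,.198): print(z,f((371,246),z),f((390,246),z),f((450,246.7),z))
print("end",f((324,150.8),.2332),"plate edge x",f((314.5,200),.2332),f((334.5,200),.2332))
w=cv2.cvtColor(cv2.imread("pics/w3.png"),6).astype(float)
for k in (380,390,400,470,480): 
    d=np.abs(np.diff(w[228:265,k])); print(k,[(228+i+.5,int(v)) for i,v in enumerate(d) if v>8])
E
```

```text
0.1965 [30.98 19.96] [30.99 27.83] [30.69 52.72]
0.1973 [31.26 19.86] [31.26 27.69] [30.97 52.45]
0.198 [31.5  19.77] [31.5  27.57] [31.21 52.21]
end [72.93  0.47] plate edge x [58.32 -2.41] [58.33  3.67]
380 [(234.5, 18), (253.5, 9), (254.5, 9), (255.5, 43), (256.5, 20)]
390 [(235.5, 21), (254.5, 10), (255.5, 26), (256.5, 35)]
400 [(235.5, 23), (237.5, 33), (238.5, 42), (245.5, 9), (253.5, 9), (255.5, 22), (256.5, 35)]
470 [(235.5, 17), (237.5, 32), (239.5, 46), (245.5, 47), (246.5, 39), (254.5, 10), (255.5, 12), (256.5, 39), (257.5, 32), (260.5, 28), (261.5, 67), (262.5, 17)]
480 [(236.5, 27), (254.5, 11), (255.5, 11), (256.5, 19), (257.5, 44), (258.5, 10), (262.5, 69), (263.5, 26)]
```

Hole d (TCP +31.1 mm) lines up with the rod (TCP +31.2 mm), and the heights match. I'm threading gently.

Emit:
move_arm(jaw=[255,255,255,255,255,255], dp=[[0,0.007,0],[0,0.007,0],[0,0.007,0],[0,0.005,0],[0,0,0],[0,0,0]], rotation=[[0,0,0],[0,0,0],[0,0,0],[0,0,0],[0,0,0],[0,0,0]])

```text
clock: 14.65
position: [0.5121, -0.2462, 0.2073]
tool_rot: [-3.141, 0.0, 1.464]
force: [-0.2, 0.3, -4.0]
grip_width: 0.0043
```

Emit:
move_arm(jaw=[255,255,255], dp=[[0,0.0035,0],[0,0,0],[0,0,0]], rotation=[[0,0,0],[0,0,0],[0,0,0]])

```text
clock: 15.02
position: [0.515, -0.2464, 0.2074]
tool_rot: [-3.141, 0.0, 1.464]
force: [0.4, 0.2, -3.4]
grip_width: 0.0048
```

No contact force with the front face about 7 mm past the tip, so the plate is threaded. I'll continue toward the catch.

Emit:
move_arm(jaw=[255,255,255,255], dp=[[-0.0001,0.005,0],[-0.0001,0.005,0],[0,0,0],[0,0,0]], rotation=[[0,0,0],[0,0,0],[0,0,0],[0,0,0]])

```text
clock: 15.52
position: [0.5229, -0.2474, 0.2073]
tool_rot: [-3.141, 0.0, 1.464]
force: [-0.2, 0.3, -3.5]
grip_width: 0.0043
```

Emit:
move_arm(jaw=[255,255,255,255], dp=[[-0.0001,0.005,0],[-0.0001,0.005,0],[0,0,0],[0,0,0]], rotation=[[0,0,0],[0,0,0],[0,0,0],[0,0,0]])

```text
clock: 16.02
position: [0.5314, -0.2485, 0.2076]
tool_rot: [3.14, 0.0, 1.464]
force: [1.8, 0.4, 0.8]
grip_width: 0.0046
```

Emit:
move_arm(jaw=[255,255,255,255], dp=[[-0.0001,0.005,0],[-0.0001,0.005,0],[0,0,0],[0,0,0]], rotation=[[0,0,0],[0,0,0],[0,0,0],[0,0,0]])

```text
clock: 16.52
position: [0.5392, -0.2495, 0.2075]
tool_rot: [3.141, 0.0, 1.464]
force: [2.5, 0.4, -1.3]
grip_width: 0.0045
```

Emit:
move_arm(jaw=[255,255,255,255], dp=[[-0.0001,0.005,0],[-0.0001,0.005,0],[0,0,0],[0,0,0]], rotation=[[0,0,0],[0,0,0],[0,0,0],[0,0,0]])

```text
clock: 17.02
position: [0.5467, -0.2505, 0.2072]
tool_rot: [-3.141, 0.0, 1.464]
force: [0.3, 0.3, -3.9]
grip_width: 0.004
```

Emit:
move_arm(jaw=[255,255,255,255], dp=[[-0.0001,0.005,0],[-0.0001,0.005,0],[0,0,0],[0,0,0]], rotation=[[0,0,0],[0,0,0],[0,0,0],[0,0,0]])

```text
clock: 17.52
position: [0.5547, -0.2515, 0.2073]
tool_rot: [-3.141, 0.0, 1.464]
force: [-0.2, -0.1, -3.6]
grip_width: 0.0047
```

```bash
python3 - <<'E'
from h import *
o=bot.observe(); print(o["clock"],o["position"],o["tool_rot"],o["force"]); c=calibration("wrist"); np.save("T4.npy",c["T"])
w=grab_frame("wrist"); cv2.imwrite("pics/w4.png",w)
s=grab_frame("side"); cv2.imwrite("pics/s4.png",s)
cv2.imwrite("pics/c6.png",np.hstack([cv2.resize(w[190:310,260:380],None,fx=4,fy=4,interpolation=2)
 ,cv2.resize(s[210:330,340:420],None,fx=4,fy=4,interpolation=2)]))
E
```

```text
17.525 [ 0.55467289 -0.25151457  0.20734165] [-3.14147347e+00  6.32919889e-05  1.46373727e+00] [-0.16467169 -0.09544399 -3.63419487]
```

View pics/c6.png

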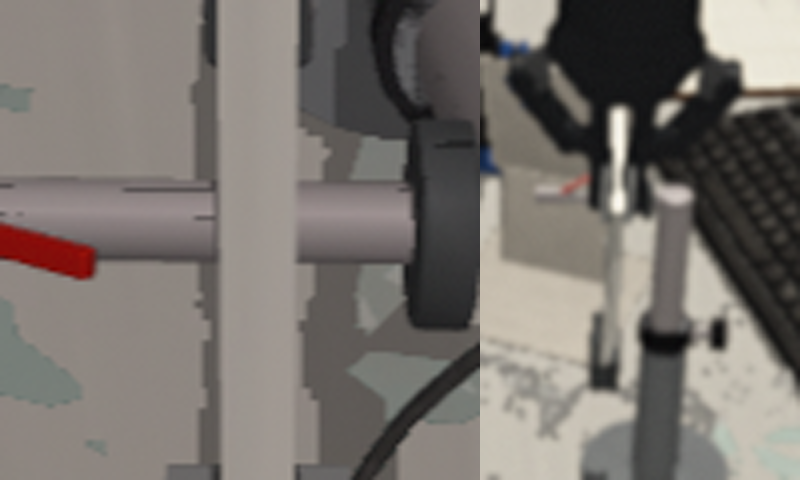

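The red catch's end sits in front (left) of the plate, sprung up again, and the plate stands clear between catch and collar. Next I lower it until the hole rests on the rod.

Emit:
move_arm(jaw=[255,255,255,255], dp=[[0,0,0.001],[0,0,0.0008],[0,0,0],[0,0,0]], rotation=[[0,0,0],[0,0,0],[0,0,0],[0,0,0]])

```text
clock: 18.12
position: [0.5547, -0.2515, 0.206]
tool_rot: [3.142, 0.0, 1.464]
force: [-0.8, 0.2, -3.6]
grip_width: 0.0046
```

Emit:
move_arm(jaw=[255,255,255], dp=[[0,0,0.0006],[0,0,0],[0,0,0]], rotation=[[0,0,0],[0,0,0],[0,0,0]])

```text
clock: 18.5
position: [0.5548, -0.2515, 0.2056]
tool_rot: [3.141, 0.0, 1.464]
force: [-0.1, -0.7, 2.0]
grip_width: 0.0046
```

It's resting on the rod: force went from -3.6 to +2 N. Releasing now.

Emit:
move_arm(jaw=[235,215,190,150,110,80,80,80,80], dp=[[0,0,0],[0,0,0],[0,0,0],[0,0,0],[0,0,0],[0,0,0],[0,0,0],[0,0,0],[0,0,0]], rotation=[[0,0,0],[0,0,0],[0,0,0],[0,0,0],[0,0,0],[0,0,0],[0,0,0],[0,0,0],[0,0,0]])

```text
clock: 19.62
position: [0.5547, -0.2515, 0.2055]
tool_rot: [-3.142, 0.0, 1.464]
force: [-0.4, -0.1, 1.1]
grip_width: 0.0586
```

Emit:
move_arm(jaw=[80,80,80,80,80,80,80,80,80], dp=[[0,0,-0.01],[0,0,-0.02],[0,0,-0.03],[0,0,-0.04],[0,0,-0.04],[0,0,-0.04],[0,0,-0.04],[0,0,0],[0,0,0]], rotation=[[0,0,0],[0,0,0],[0,0,0],[0,0,0],[0,0,0],[0,0,0],[0,0,0],[0,0,0],[0,0,0]])

```text
clock: 20.75
position: [0.5545, -0.2514, 0.3817]
tool_rot: [3.141, -0.0, 1.464]
force: [0.8, 0.2, -0.0]
grip_width: 0.0585
```

```bash
python3 - <<'E'
from h import *
o=bot.observe(); print(o["clock"],o["position"],o["force"],o["grip_width"])
w=grab_frame("wrist"); cv2.imwrite("pics/w5.png",w)
s=grab_frame("side"); cv2.imwrite("pics/s5.png",s)
cv2.imwrite("pics/c7.png",np.hstack([cv2.resize(w[:,200:520],(400,600),interpolation=2)
 ,cv2.resize(s[210:360,340:440],(400,600),interpolation=2)]))
E
```

```text
20.75 [ 0.55452284 -0.25140232  0.38170155] [ 0.79286087  0.20830724 -0.01705224] 0.05852680039011268
```

View pics/c7.png

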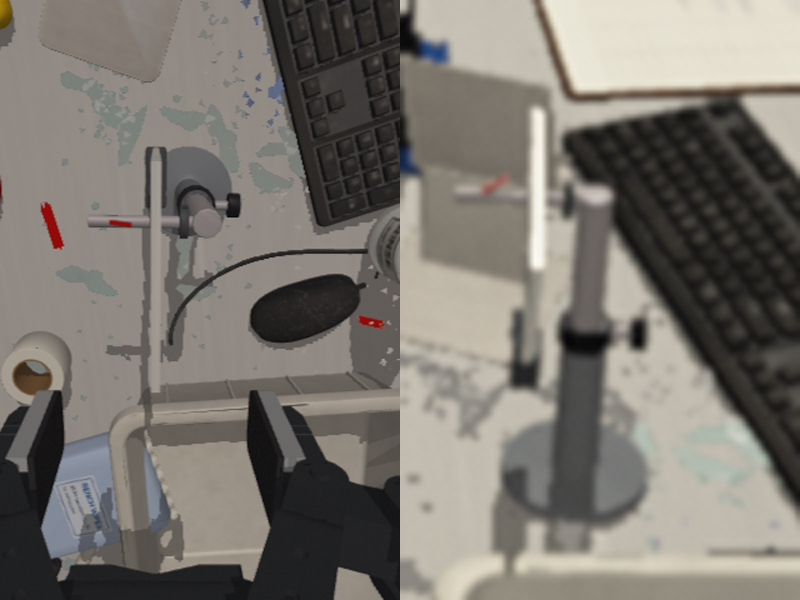

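The plate hangs on the rod between the raised catch and the collar, and the gripper is clear. I'll let it settle, then check for motion and level.

Emit:
move_arm(jaw=[80,80,80,80,80,80,80,80,80,80], dp=[[0,0,0],[0,0,0],[0,0,0],[0,0,0],[0,0,0],[0,0,0],[0,0,0],[0,0,0],[0,0,0],[0,0,0]], rotation=[[0,0,0],[0,0,0],[0,0,0],[0,0,0],[0,0,0],[0,0,0],[0,0,0],[0,0,0],[0,0,0],[0,0,0]])

```text
clock: 22.1
position: [0.5547, -0.2515, 0.3815]
tool_rot: [3.142, 0.0, 1.464]
force: [-0.2, -0.2, 0.2]
grip_width: 0.0588
```

```bash
python3 - <<'E'
from h import *
np.set_printoptions(precision=4,suppress=True)
c=calibration("wrist"); sc=calibration("side")
w=grab_frame("wrist"); s=grab_frame("side"); cv2.imwrite("pics/w6.png",w)
print("diff",cv2.absdiff(w,cv2.imread("pics/w5.png"))[100:330].max(),cv2.absdiff(s,cv2.imread("pics/s5.png"))[210:360,340:440].max())
# edges of the top face along the plate's line, wrist image
g=cv2.cvtColor(w,6).astype(int)
for k in (323,325): print(k,[(r,g[r,k]) for r in range(110,340) if abs(g[r+1,k]-g[r,k])>6])
gs=cv2.cvtColor(s,6).astype(int); k=374
print(k,[(r,gs[r,k]) for r in range(225,320) if abs(gs[r+1,k]-gs[r,k])>15])
def pw(c,p):
    T=np.linalg.inv(c["T"]); q=T[:3,:3]@np.array(p)+T[:3,3]
    return cv2.projectPoints(q[None],np.zeros(3),np.zeros(3),c["camera_matrix"],c["dist"])[0].ravel()
e=np.array([.994,-.107]);f=np.array([.107,.994]); S=np.array([.5905,-.2243])
rod=np.array([.55467,-.25151])+f*.0312
for tilt in (-.05,0,.05):
    out=[]
    for y in (-.08,.07):
        dy,dz=y-.0283,.036
        p=[*(rod+f*(dy*np.cos(tilt)-dz*np.sin(tilt))),.1951+dy*np.sin(tilt)+dz*np.cos(tilt)]
        out+=[pw(c,p),pw(sc,p)]
    print(tilt,*out)
E
```

```text
diff 62 5
323 [(116, np.int64(141)), (117, np.int64(86)), (118, np.int64(100)), (128, np.int64(133)), (313, np.int64(150)), (314, np.int64(118)), (322, np.int64(95)), (323, np.int64(117)), (328, np.int64(139)), (329, np.int64(148)), (338, np.int64(141))]
325 [(116, np.int64(141)), (117, np.int64(86)), (118, np.int64(109)), (128, np.int64(134)), (313, np.int64(152)), (314, np.int64(118)), (322, np.int64(95)), (328, np.int64(137)), (329, np.int64(150)), (330, np.int64(162)), (331, np.int64(131)), (338, np.int64(138))]
374 [(230, np.int64(175)), (231, np.int64(143)), (235, np.int64(122)), (236, np.int64(156)), (237, np.int64(207)), (276, np.int64(237)), (277, np.int64(192)), (307, np.int64(121)), (308, np.int64(144)), (314, np.int64(182)), (315, np.int64(160))]
-0.05 [323.3019 315.4855] [374.1641 272.4548] [323.3562 124.4869] [374.0419 237.8025]
0 [323.3145 314.394 ] [374.0288 275.157 ] [323.3501 127.1472] [374.089  237.3963]
0.05 [323.3269 313.0045] [373.8917 277.8134] [323.3441 129.9821] [374.1341 237.0461]
```

```bash
python3 -c "
from workcell import workorder; print(workorder.job_done())"
```

```text
the job is handed in; nothing more can be done
None
```

The plate is hanging on the rod by hole d, behind the red catch, and I handed the job in at about 22 s of the 59 s allowed. The plate's centre of mass is at y ≈ 28.3 mm, so hole d is the one that hangs level.

**What I did:**
- I lifted the plate straight out of the rack and carried it over the easel.
- I felt the rod with the strip's bare edge, with at most about 12 N upward at the wrist. The rod axis came out near z = 0.197 m; the pictures had said 0.199 m.
- I threaded hole d and pushed the plate past the catch, with at most about 3 N sideways at the wrist. I then lowered it until the rod carried its weight, let go and rose clear.

**Last checks:**
- **Catch:** the pictures show it sprung up in front of the plate, with the plate between catch and collar. By my estimate its middle is at about stand x = -34 mm.
- **Level:** both cameras fit a tilt of about 0.02 to 0.03 rad, close to what they can resolve.
- **Still:** the side view was unchanged over 1.3 s. The wrist view did change between the two frames; I put that down to the arm settling and did not check it further.
- **Robot clear:** the gripper touches nothing and the wrist force is about zero.
- **Rolls and thermometer:** I kept the arm clear of them but took no final picture to confirm they had not moved.

**Disagreement:** the top and wrist cameras differed by about 4 mm on where I had gripped the plate along its width. I used the wrist camera's measurement of rod against plate, and the threading met no force.

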